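Put the bench kit back on its matching rests

ROBOT

A 7-joint arm with a two-finger parallel gripper is mounted at the origin on a cart in front of the work surface, level with it; the furniture and walls round the work are solid. World frame = base frame: x ahead of the robot, y to its left, z up, the work surface at z = 0. Lengths are in m, angles in rad, forces in N, time in s.
With the tool pointing down it reaches from about 0.425 to 0.825 m from the base axis. Payload 3.6 kg.
Tool frame: the origin (TCP) lies where the fingers leave the gripper's body, on its centre line; the fingertips stand 73 mm ahead of it and the grasp point (between the pads) lies 54 mm ahead of it; x points along the fingers, y is the direction in which the jaws open and shut, and the axes are right-handed (so a half turn about x gives the same grasp; the last joint's range is limited). The gripper opens to 85 mm and grips with 20 to 120 N. Pads are 22 mm wide; open, the fingers measure 114 mm over their backs; the gripper's body (76 mm by 85 mm) begins 54 mm behind the grasp point. The pads swing forward as they close: fully open they stand 13 mm farther back than shut.
Start: joints at [-1.141, 0.615, -0.013, 1.423, 0.008, 1.103, -0.04], TCP at [0.287, 0.583, 0.304] pointing down, gripper open.
Joint ranges: [-3.12, 3.12], [-0.3, 2.06], [-1.34, 1.32], [0.26, 2.42], [-1.36, 4.5], [0.01, 1.98], [-2.84, 2.84]. Speed limits (rad/s): [2.79, 2.79, 3.14, 3.14, 3.14, 3.14, 3.14].

INTERFACE

Orientations are given as a unit quaternion [x, y, z, w].
In Python, from station import arm, snapshot, camera_info, ticket gives the robot as it stands. Calls block until the motion is done:
- arm.movep(position, orientation): joint-space move of the TCP to a pose.
- arm.line_to(position, velocity=0.15, ori=None): straight line of the TCP; ori=None keeps the orientation; velocity is the mean speed in m/s.
- arm.move_j(angles): joint-space move.
- arm.move_gripper(opening, effort=None): opening from 0.0 (shut) to 1.0 (fully open); effort is the grip in N (None keeps the last); returns when the fingers have stopped.
- arm.pause(seconds).
- arm.ik(position, orientation): joint angles nearest the present ones, or None.
- snapshot(name): name is "scene" or "top" or "wrist"; returns the picture (480x640x3 uint8, blue, green, red); there is no depth.
- camera_info(name): a dict with "fx", "fy", "cx", "cy" (pixels), "R" (3x3) and "t" (3): a world point X has camera coordinates R X + t; the wrist camera has in their place "T_tool_cam" (4x4, takes a point from camera to tool coordinates, whose origin is the TCP and whose axes are the tool frame's). Camera axes: x right, y down, z forward; pixel columns grow to the right and rows downward; lengths in m; the calibration is good to about 2 mm. A picture is of the moment at which its call begins: read the wrist's pose just before it. camera_info takes no time and is no camera call.
A pose or a line that the arm cannot do raises arm.MotionError and nothing moves.
- ticket.finish_job(): hands the job in, once; it reports no verdict.
Readings, each from a call of its own:
- arm.read_time(): time.
- arm.read_joint_positions(): joint angles.
- arm.read_dq(): joint speeds.
- arm.read_effort(): joint torques, N m.
- arm.read_tool_pos(): TCP position.
- arm.read_eef_rot(): TCP orientation.
- arm.read_ft_force(): force on the tool from outside, world axes, zero at the start.
- arm.read_wrist_torque(): the same for the moment, N m.
- arm.read_opening(): opening from 0.0 (shut) to 1.0 (fully open).
Only numpy, scipy, OpenCV 4.12 (cv2) and the standard library are available. Lean on these libraries where they do the work, as an engineer would, in place of code of your own. Each camera call takes 0.05 s, during which the arm holds its last target. There are 200 camera calls.

TASK

Tidy the bench kit: lay the pipette, the marker pen, the timer and the screw cap each on the rest whose outline matches it, flat on the floor inside the raised lip and lined up with it, the pipette with its thin tip in the narrow end and the cap with its closed top up. Leave the well plate standing where it is.

Things in the scene. Friction and masses are not known exactly. Their poses are not given: they have to be found in the camera images.
- pipette_grip (a point): the pipette, lying flat on its side, 242 long, 58 wide over its finger hook, 30 high, 0.07 to 0.12 kg. This point is the middle of the solid handle (27 wide across x, 128 long along y, from 64 behind to 64 ahead of this point), 15 above its underside, near its centre of mass: the place to grip, fingers closing along x. Own y runs along the pipette towards its thin tip (the tip end lies 148 ahead in y, the yellow plunger end 94 behind); z up
- pipette_nose (a point): a point near the pipette's thin tip, 137 mm along +y of the pipette's gripping point, 15 above its underside
- marker_mid (a point): the white marker pen with black cap, lying flat, 135 long, 13 wide, 13 high. Point at its centre, 6.5 above its underside; y along the pen, z up
- timer_mid (a point): the white square countdown timer, lying flat, 66 x 66, 16 high at the edges (19 at the keys), 0.04 to 0.07 kg. Point at its centre, 8 above its underside; x and y along its sides, z up
- cap_mid (a point): the orange round screw cap, closed top up, 24 diameter, 14 high. Point at its centre, 7 above its underside; z up
- pipette_rest_spot (a point): fixed grey plastic rest on the bench: floor 3 mm above the bench, white raised lip 3 mm above that floor (6 mm above the bench) and 4 mm wide; in the outline of a pipette: broad part 70 wide inside for the handle, then a narrow part 39 wide inside for the thin tip; 254 long inside. Point on its floor, where the middle of the pipette's handle (its gripping point, 15 higher) belongs; y towards the narrow end, z up
- marker_rest_spot (a point): fixed grey plastic rest on the bench: floor 3 mm above the bench, white raised lip 3 mm above that floor (6 mm above the bench) and 4 mm wide; long and narrow, 29 x 151 inside. Point at the middle of its floor; y along its length, z up
- timer_rest_spot (a point): fixed grey plastic rest on the bench: floor 3 mm above the bench, white raised lip 3 mm above that floor (6 mm above the bench) and 4 mm wide; square, 84 x 84 inside. Point at the middle of its floor; x and y along its sides, z up
- cap_rest_spot (a point): fixed grey plastic rest on the bench: floor 3 mm above the bench, white raised lip 3 mm above that floor (6 mm above the bench) and 4 mm wide; round dish, 42 diameter inside. Point at the middle of its floor; z up
- plate_mid (a point): the white well plate, loose, 86 x 128, 30 high, standing among the things: not to be moved. Point at its centre, 15 above its underside; y along its long side

How it is judged:
By the outcome, as a careful person would: the job done as asked, in the order asked, and still so for the second after the job is handed in, with the robot touching nothing.
It also fails if it takes over 106 s, if anything falls off the work surface, if the arm or the gripper's body presses on something with over 40 N, if the wrist force passes 120 N, or if a joint passes its speed limit or range.

## Working session

There is one attempt and no reset: what is moved stays moved. The work goes in short steps, each a Python script; the robot and the scene stay as the last script left them, time stands still between calls to the robot, and variables do not carry over. Pictures are saved under pics/ and viewed, about 12 in all and at most 16, crops included, and the job is handed in when it is done.

```bash
mkdir -p pics; python3 - <<'E'
from station import *
import cv2
for n in("scene","top"):
    cv2.imwrite(f"pics/{n}0.png",snapshot(n)); c=camera_info(n); print(n,c)
print(camera_info("wrist"),arm.read_tool_pos(),arm.read_eef_rot(),arm.read_time())
E
```

```text
scene {'fx': 536.8444481711996, 'fy': 536.8444481711996, 'cx': 323.8899301598102, 'cy': 249.03827353996974, 'R': array([[ 0.79610747, -0.60512038,  0.00649732],
       [-0.42279036, -0.56384832, -0.70945288],
       [ 0.4329679 ,  0.56205373, -0.70472292]]), 't': array([-0.41664298,  0.29352711,  0.76647492])}
top {'fx': 594.9303064940826, 'fy': 594.9303064940826, 'cx': 324.9098009100932, 'cy': 242.68055045667992, 'R': array([[ 1.73729852e-02, -9.99849001e-01, -3.92652767e-04],
       [-9.96546477e-01, -1.72837065e-02, -8.12181794e-02],
       [ 8.11991291e-02,  1.80229896e-03, -9.96696269e-01]]), 't': array([0.04346935, 0.56273864, 1.15975902])}
{'fx': 357.80917872224643, 'fy': 357.80917872224643, 'cx': 315.0039285064296, 'cy': 243.55366612415997, 'T_tool_cam': array([[ 7.15959800e-04, -2.98459178e-01,  9.54422132e-01,
        -6.92449071e-02],
       [ 9.99999688e-01,  5.33360168e-04, -5.83361723e-04,
        -1.00144208e-03],
       [-3.34941088e-04,  9.54422252e-01,  2.98459466e-01,
        -7.69556286e-02],
       [ 0.00000000e+00,  0.00000000e+00,  0.00000000e+00,
         1.00000000e+00]])} [0.28647138 0.58287459 0.3028476 ] [ 0.15927135  0.68891917 -0.1609161   0.68857028] 0.1
```

View pics/top0.png

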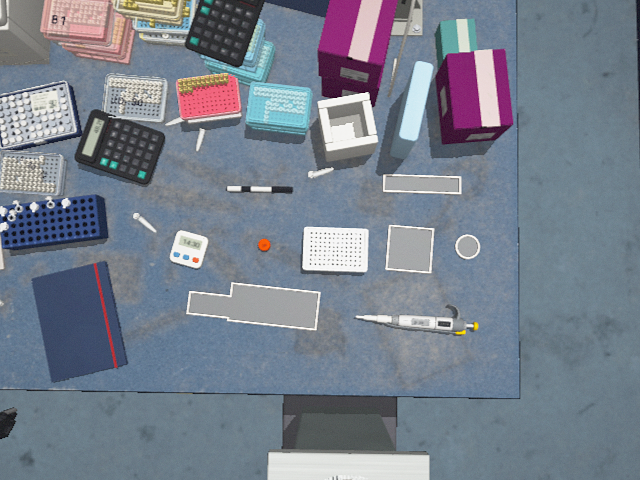

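View pics/scene0.png

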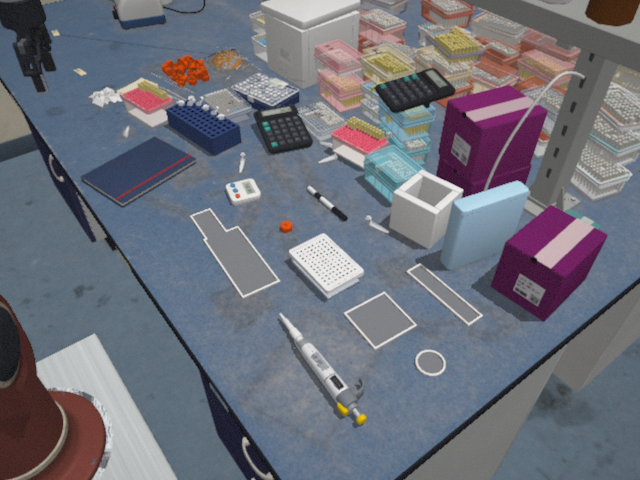

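The top view shows all four objects and their rests. The pipette is at (420,322) with its tip left and hook up, and its rest is at (255,305) with the narrow end left. The marker is at (260,189), its rest at (422,185). The timer is at (189,250), its rest at (410,249). The cap is at (264,245), its rest at (468,247). The plate is at (336,250). Next I'll segment by code.

```bash
cat > h.py <<'E'
from station import *
import cv2, numpy as np
from scipy.spatial.transform import Rotation as Rn
def unproj(uv,z,name="top",pose=None):
    c=camera_info(name)
    if name=="wrist":
        p,q=pose; Rt=Rn.from_quat(q).as_matrix(); T=c["T_tool_cam"]
        Rwc=Rt@T[:3,:3]; o=Rt@T[:3,3]+p
    else: Rwc=c["R"].T; o=-Rwc@c["t"]
    d=Rwc@np.array([(uv[0]-c["cx"])/c["fx"],(uv[1]-c["cy"])/c["fy"],1])
    return o+d*(z-o[2])/d[2]
def quat(jaw_yaw):
    """tool x down, tool y (jaw) at jaw_yaw in the world plane; camera (tool -z) at jaw_yaw+90deg... see cam()"""
    x=np.array([0,0,-1.]);y=np.array([np.cos(jaw_yaw),np.sin(jaw_yaw),0])
    return Rn.from_matrix(np.c_[x,y,np.cross(x,y)]).as_quat()
E
python3 - <<'E'
from h import *
im=cv2.imread("pics/top0.png")
cv2.imwrite("pics/crop0.png",cv2.resize(im[165:345,165:490],None,fx=2.4,fy=2.4,interpolation=cv2.INTER_CUBIC))
hsv=cv2.cvtColor(im,cv2.COLOR_BGR2HSV)
m=((hsv[...,2]>195)&(hsv[...,1]<60)).astype(np.uint8)
o=((hsv[...,0]<12)&(hsv[...,1]>180)&(hsv[...,2]>120)).astype(np.uint8)
for nm,mk in(("w",m),("o",o)):
  for c in cv2.findContours(mk,cv2.RETR_EXTERNAL,cv2.CHAIN_APPROX_NONE)[0]:
    r=cv2.minAreaRect(c)
    x,y=r[0]
    if 165<x<490 and 120<y<345 and cv2.contourArea(c)>40:
        b=cv2.boxPoints(r); ps=[unproj(p,.006)[:2].round(3).tolist() for p in b]
        print(nm,np.round(r[0],1),np.round(r[1],1),round(r[2],1),unproj(r[0],.006)[:2].round(4),ps)
for p in[(395,157),(378,155),(322,160),(340,255)]: print(p,unproj(p,0).round(3))
print(Rn.from_quat(arm.read_eef_rot()).as_matrix().round(2))
E
```

```text
w [425.5 321.5] [53.6 11.3] 4.8 [ 0.409 -0.15 ] [[0.401, -0.096], [0.424, -0.098], [0.417, -0.204], [0.394, -0.202]]
w [373.5 318. ] [ 6. 35.] 90.0 [ 0.4142 -0.0463] [[0.42, -0.011], [0.421, -0.081], [0.409, -0.081], [0.408, -0.011]]
w [252.9 303.7] [131.1  38.9] 6.1 [0.4384 0.195 ] [[0.412, 0.329], [0.489, 0.323], [0.465, 0.061], [0.388, 0.068]]
w [467.4 246.3] [24.1 23.7] 63.4 [ 0.5609 -0.234 ] [[0.572, -0.202], [0.594, -0.245], [0.55, -0.266], [0.528, -0.223]]
w [188.3 248.5] [32.8 32.4] 15.9 [0.5467 0.3282] [[0.524, 0.368], [0.587, 0.353], [0.57, 0.288], [0.507, 0.304]]
w [335.2 248.8] [65.1 43.4] 2.0 [0.5513 0.0324] [[0.509, 0.099], [0.596, 0.097], [0.594, -0.034], [0.506, -0.032]]
w [409.5 248.5] [45.9 45.3] 4.4 [ 0.5545 -0.1174] [[0.512, -0.068], [0.603, -0.074], [0.597, -0.167], [0.506, -0.16]]
w [260.5 188.5] [ 3. 19.] 90.0 [0.6714 0.186 ] [[0.674, 0.205], [0.675, 0.167], [0.669, 0.167], [0.668, 0.205]]
w [233.5 188. ] [ 4. 13.] 90.0 [0.6715 0.2409] [[0.675, 0.254], [0.676, 0.228], [0.668, 0.228], [0.667, 0.254]]
w [421.5 183.5] [77.5 17.7] 1.8 [ 0.6874 -0.141 ] [[0.67, -0.062], [0.707, -0.063], [0.704, -0.22], [0.668, -0.219]]
w [320.  172.2] [ 6.3 25. ] 80.0 [0.707  0.0657] [[0.708, 0.092], [0.718, 0.042], [0.706, 0.039], [0.696, 0.089]]
w [199.7 139.4] [ 4.1 21.8] 13.0 [0.7707 0.313 ] [[0.749, 0.321], [0.794, 0.313], [0.792, 0.305], [0.748, 0.313]]
w [173.8 121.3] [ 4.1 16.4] 71.6 [0.8077 0.3675] [[0.806, 0.385], [0.817, 0.353], [0.809, 0.35], [0.798, 0.382]]
w [347.5 121.1] [51.1 52.8] 79.7 [0.8141 0.0113] [[0.856, 0.075], [0.878, -0.032], [0.773, -0.052], [0.751, 0.054]]
o [263.8 244.3] [11.3 10.6] 45.0 [0.558  0.1765] [[0.558, 0.192], [0.574, 0.177], [0.558, 0.161], [0.542, 0.176]]
(395, 157) [ 0.742 -0.087  0.   ]
(378, 155) [ 0.746 -0.052  0.   ]
(322, 160) [0.734 0.062 0.   ]
(340, 255) [0.539 0.022 0.   ]
[[-0.    0.44  0.9 ]
 [-0.    0.9  -0.44]
 [-1.   -0.    0.  ]]
```

View pics/crop0.png

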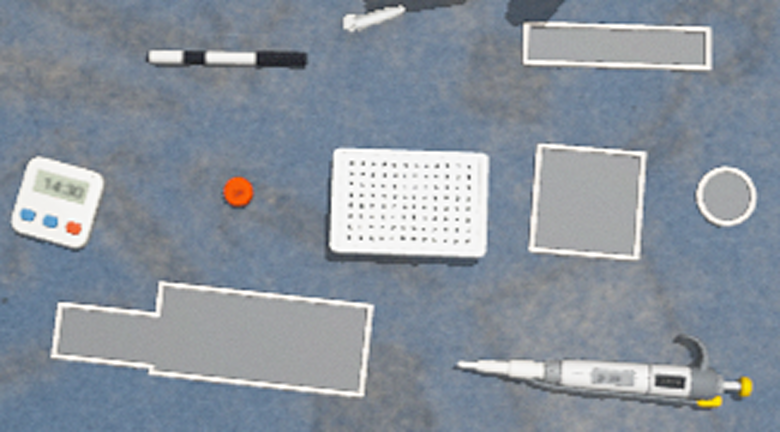

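```bash
cat >> h.py <<'E'
def crop2px(p): return ((p[0]+.5)/2.4-.5+165,(p[1]+.5)/2.4-.5+165)
def look(name):
    arm.pause(.3)
    pose=(np.array(arm.read_tool_pos()),np.array(arm.read_eef_rot()))
    im=snapshot("wrist"); cv2.imwrite(f"pics/{name}.png",im); np.savez(f"pics/{name}.npz",p=pose[0],q=pose[1]); return im
def wpt(name,uv,z):
    d=np.load(f"pics/{name}.npz"); return unproj(uv,z,"wrist",(d["p"],d["q"]))
E
python3 - <<'E'
from h import *
c=lambda u,v,z: unproj(crop2px((u,v)),z)[:2]
tip=c(457,366,.015);pl=c(748,386,.015); d=(tip-pl)/np.linalg.norm(tip-pl)
print("pip len",np.linalg.norm(tip-pl),"grip",(tip-.148*d).round(4),"yaw",np.degrees(np.arctan2(d[1],d[0])))
g=tip-.148*d; yaw=np.arctan2(d[1],d[0])
# rest: inner narrow-end midpoint, plain long side
a=c(57,356,.006);b=c(363,393,.006); n=c(63,306,.006); e=(a-b)/np.linalg.norm(a-b); print("rest yaw",np.degrees(np.arctan2(e[1],e[0])),np.linalg.norm(a-b),np.linalg.norm(a-n))
m=(a+n)/2; r=m-.154*e; print("rest",r.round(4))
q0=arm.read_joint_positions()
for P,w in((g,yaw),(r,np.arctan2(e[1],e[0]))):
  for s in(-1,1):
    for z in(.22,.08): 
      j=arm.ik([*P,z],quat(w+s*np.pi/2)); print(s,z,None if j is None else np.round(j,2))
for nm,P,w in[("mk",(.671,.165),1.57),("mr",(.687,-.161),1.57),("t",(.547,.328),1.57+.27),("tr",(.5545,-.1174),1.57),("c",(.558,.1765),1.57),("cr",(.561,-.234),1.57)]:
  for s in(-1,1):
    j=arm.ik([*P,.09],quat(w+s*np.pi/2)); print(nm,s,None if j is None else np.round(j,2))
E
```

```text
pip len 0.24038618389041502 grip [ 0.408 -0.157] yaw 87.09032032478856
rest yaw 84.1603331421455 0.2565206665851986 0.04168324900752539
rest [0.4227 0.1683]
-1 0.22 [-0.16  0.5   0.69  2.13 -0.5   0.68  0.82]
-1 0.08 [ 0.31  0.7   0.01  2.22 -0.04  0.22  0.31]
1 0.22 [-0.39  0.67  1.13  2.13 -0.82  0.88 -1.95]
1 0.08 [ 0.72  0.78 -0.6   2.21  1.05  0.48  2.36]
-1 0.22 [-0.64  0.45  0.3   2.08 -0.22  0.64 -0.3 ]
-1 0.08 [-0.51  0.71  0.13  2.17 -0.32  0.27 -0.21]
1 0.22 [-0.09  0.48 -0.48  2.06  0.34  0.68  2.25]
1 0.08 [-0.22  0.73 -0.31  2.16  0.66  0.34  1.95]
mk -1 [-0.38  0.92  0.2   1.48 -0.22  0.77 -0.1 ]
mk 1 [-0.01  0.96 -0.51  1.46  0.56  0.86  2.44]
mr -1 [ 0.07  0.94  0.26  1.43 -0.29  0.81  0.42]
mr 1 [-0.29  1.22  1.13  1.44 -1.13  1.21 -2.15]
t -1 [-0.65  0.85  0.12  1.65 -0.15  0.65 -0.17]
t 1 [-0.27  0.91 -0.55  1.63  0.63  0.78  2.31]
tr -1 [ 0.06  0.78  0.18  1.86 -0.26  0.52  0.41]
tr 1 [ 0.47  0.83 -0.49  1.85  0.63  0.63  2.73]
c -1 [-0.46  0.8   0.19  1.81 -0.26  0.56 -0.11]
c 1 [-0.06  0.84 -0.47  1.79  0.59  0.65  2.27]
cr -1 [ 0.25  0.82  0.18  1.74 -0.23  0.6   0.57]
cr 1 [-0.21  1.14  1.13  1.76 -1.18  1.09 -1.79]
```

```bash
python3 - <<'E'
from h import *
arm.move_gripper(0.0,30)
arm.movep([.61,.27,.12],quat(0.0))
arm.line_to([.61,.27,.092],.1)
f0=np.array(arm.read_ft_force())
z=.092
while z>.066:
    z-=.0015; arm.line_to([.61,.27,z],.03)
    f=np.array(arm.read_ft_force())-f0
    if f[2]>2: print("contact",z,f,arm.read_tool_pos()); break
print(arm.read_time())
arm.line_to([.61,.27,.2],.3)
arm.move_gripper(0.6)
arm.movep([.4227,.1683,.22],quat(np.radians(-5.84))); a=look("w_prest")
arm.movep([.408,-.157,.2],quat(np.radians(-2.9))); b=look("w_pip")
cv2.imwrite("pics/pair1.png",np.hstack([cv2.resize(x,(400,300),interpolation=cv2.INTER_AREA) for x in(a,b)]))
print(arm.read_time(),arm.read_tool_pos())
E
```

```text
contact 0.07249999999999998 [0.81697449 0.50115115 2.2517222 ] [0.61029131 0.27008196 0.07284215]
6.325
10.2417 [ 0.40828936 -0.15637357  0.20002471]
```

View pics/w_prest.png

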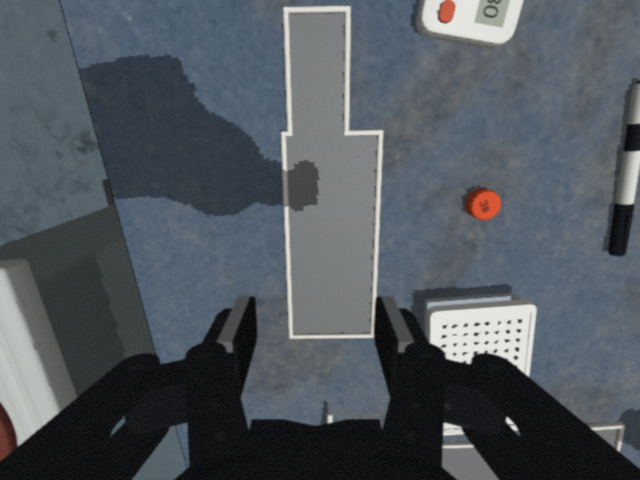

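View pics/w_pip.png

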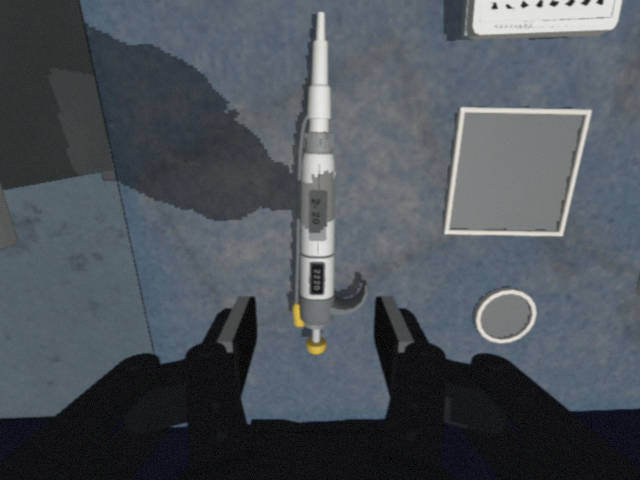

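The first picture shows the pipette rest. Its narrow-end outer corners are at (284,8) and (350,7), its broad-end outer corners at (290,338) and (375,338), and the step is at row 132. The second shows the pipette with its tip at (320,13), plunger end at (316,352) and handle edges near 302 and 334.

```bash
python3 - <<'E'
from h import *
R={k:wpt("w_prest",v,.006)[:2] for k,v in dict(nl=(284,8),nr=(350,7),bl=(290,338),br=(375,338),sl=(282,133),sr=(382,131),snl=(287,133),snr=(346,131)).items()}
for k,v in R.items(): print(k,v.round(4))
for k in(("bl","sl"),("br","sr"),("nl","snl"),("nr","snr")):
    d=R[k[1]]-R[k[0]]
    if k[0][0]=="n": d=-d
    print(k,np.degrees(np.arctan2(d[1],d[0])).round(2),np.linalg.norm(d))
P=lambda u,v,z: wpt("w_pip",(u,v),z)[:2]
tip=P(320,12,.015);pl=P(316,354,.015);d=tip-pl;print("pip",np.linalg.norm(d),np.degrees(np.arctan2(d[1],d[0])),tip-.148*d/np.linalg.norm(d))
for v in(160,245,290): print(P(301.5,v,.015),P(334.5,v,.015))
E
```

```text
nl [0.4171 0.3266]
nr [0.4622 0.3227]
bl [0.3896 0.0691]
br [0.466  0.0613]
sl [0.4052 0.2454]
sr [0.4804 0.2392]
snl [0.4089 0.245 ]
snr [0.4534 0.2419]
('bl', 'sl') 84.96 0.1769852249220134
('br', 'sr') 85.38 0.17845588268268983
('nl', 'snl') 84.3 0.08204688448476265
('nr', 'snr') 83.75 0.08120601158956237
pip 0.2456495292803959 86.70213268289827 [ 0.40893346 -0.15796614]
[ 0.40067691 -0.09898812] [ 0.42354919 -0.10009378]
[ 0.39699148 -0.1607668 ] [ 0.42156724 -0.16195441]
[ 0.394809   -0.19735156] [ 0.42039354 -0.19858768]
```

```bash
cat >> h.py <<'E'
def pick(P,yaw,z,op,close=0.0,eff=40,hov=.16):
    q=quat(yaw)
    arm.movep([*P,hov],q); arm.move_gripper(op); arm.line_to([*P,z],.15)
    arm.move_gripper(close,eff); print("opening",arm.read_opening(),"F",np.round(arm.read_ft_force(),1),"t",arm.read_time())
    arm.line_to([*P,hov],.15); print("held",arm.read_opening())
def place(P,yaw,z,op,hov=.16,v=.3):
    q=quat(yaw)
    arm.line_to([*P,hov],v,q); arm.line_to([*P,z+.006],.15); arm.line_to([*P,z],.03)
    print("F",np.round(arm.read_ft_force(),1))
    arm.move_gripper(op); arm.pause(.2); arm.line_to([*P,hov],.2); print("t",arm.read_time())
E
python3 - <<'E'
from h import *
pick([.409,-.1575],np.radians(-3.1),.079,.55)
place([.4247,.168],np.radians(-5.3),.0822,.55,hov=.2)
im=look("w_pl")
E
```

```text
opening 0.30717119059662346 F [0.5 0.6 6.1] t 11.75
held 0.30299190958033906
F [-0.3 -0.3  5.8]
t 16.2
```

View pics/w_pl.png

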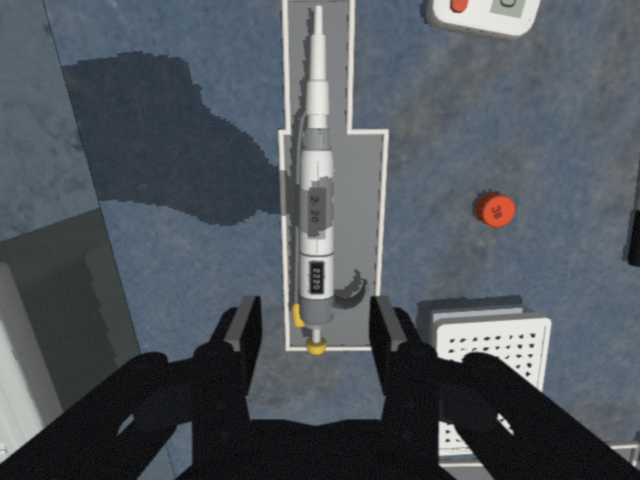

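The pipette lies in its rest. Its tip is at (318,7), its plunger end at (317,354), and the rest's broad-end lip spans rows 345 to 350. I'll check the clearance along its length with parallax taken into account.

```bash
python3 - <<'E'
from h import *
W=lambda u,v,z: wpt("w_pl",(u,v),z)[:2].round(4)
print("tip",W(318,7,.018),"plunger end",W(317,353,.018))
print("lip inner broad",W(330,345,.006),"outer bl,br",W(286,350,.006),W(374,348,.006),"inner narrow end",W(318,1,.006))
for v in(160,245,300): print(v,"handle",W(301,v,.018),W(334,v,.018),"lip L,R inner",W(284.5,v,.006),W(382 if v<200 else 379.5 if v<280 else 376,v,.006))
E
```

```text
tip [0.4385 0.3146] plunger end [0.4158 0.072 ]
lip inner broad [0.4267 0.0706] outer bl,br [0.3892 0.0691] [0.4636 0.0642] inner narrow end [0.4392 0.3213]
160 handle [0.4188 0.2253] [0.4412 0.2232] lip L,R inner [0.4065 0.2255] [0.476  0.2191]
245 handle [0.4124 0.1646] [0.4366 0.1624] lip L,R inner [0.3989 0.162 ] [0.4717 0.1553]
300 handle [0.4078 0.1203] [0.4332 0.118 ] lip L,R inner [0.3934 0.1157] [0.4671 0.1089]
```

It is straight, but the plunger end is within 1 mm of the end lip while the tip end has 7 mm. I'll nudge it 3 mm forward, then fetch the marker and look.

```bash
python3 - <<'E'
from h import *
P=np.array([.4247,.168]);e=np.array([.0924,.9957]);P2=P+.003*e
arm.line_to([*P,.0822],.2); arm.move_gripper(0,40); arm.line_to([*P,.086],.05); arm.line_to([*P2,.086],.05); arm.line_to([*P2,.0822],.03)
arm.move_gripper(.55); arm.pause(.2); arm.line_to([*P2,.2],.25)
a=look("w_pl2")
arm.move_gripper(.4)
arm.movep([.671,.165,.2],quat(0)); b=look("w_mk")
arm.line_to([.687,-.161,.23],.4,quat(0)); c=look("w_mr")
print(arm.read_time())
cv2.imwrite("pics/tri.png",np.vstack([np.hstack([a[:360:,200:460],b[:360,200:460],c[:360,200:460]])]))
E
```

```text
22.8
```

View pics/tri.png

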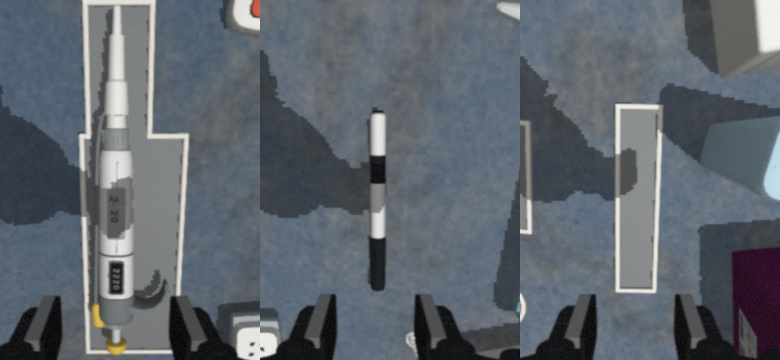

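In the strip, the pipette now sits inside the lip at both ends. The marker runs from (317,108) to (317,290) in its wrist picture. The marker rest's outer corners are (296,104), (342,105), (296,292) and (335,291), and the blue box is to the right at column 380 or beyond.

```bash
python3 - <<'E'
from h import *
W=lambda n,u,v,z: wpt(n,(u,v),z)[:2]
print("pl",W("w_pl2",316,354,.018),W("w_pl2",316,348.5,.006),"tip",W("w_pl2",317,7,.018),W("w_pl2",317,4,.006))
a=W("w_mk",317.5,108,.0065);b=W("w_mk",317,290,.0065);d=a-b
mk=(a+b)/2;my=np.arctan2(d[1],d[0]);print("mk",mk,np.degrees(my),np.linalg.norm(d))
c=[W("w_mr",*p,.006) for p in((296,104),(342,105),(296,292),(335,291))];mr=np.mean(c,0)
d=c[0]+c[1]-c[2]-c[3];ry=np.arctan2(d[1],d[0]);print("mr",mr,np.degrees(ry),np.linalg.norm(d)/2,np.linalg.norm(c[0]-c[1]))
print("box",W("w_mr",380,160,0))
np.savez("mk.npz",mk=mk,my=my,mr=mr,ry=ry)
E
```

```text
pl [0.41485143 0.07424574] [0.41458965 0.07137012] tip [0.4377881  0.31747837] [0.43828297 0.32254222]
mk [0.67088492 0.18824178] 90.01616417224214 0.13695948599521976
mr [ 0.68785518 -0.14143274] 89.23295393700056 0.156540024560196 0.03522193438941136
box [ 0.7390384  -0.10492122]
```

```bash
python3 - <<'E'
from h import *
D=np.load("mk.npz");my=float(D["my"]);ry=np.radians(89.1)
u=lambda a:np.array([np.cos(a),np.sin(a)])
arm.line_to([.671,.168,.2],.4)
pick(D["mk"]-.02*u(my),my-np.pi/2,.0772,.4,hov=.2)
place(D["mr"]-.02*u(ry),ry-np.pi/2,.0804,.33,hov=.22)
a=look("w_mr2")
arm.move_gripper(1.0)
arm.movep([.547,.328,.2],quat(np.radians(-15))); b=look("w_t")
print(arm.read_time())
cv2.imwrite("pics/duo.png",np.hstack([a[:360,160:480],b[:,150:490][:360]]))
E
```

```text
opening 0.11649862503081926 F [ 0.3 -0.9  4.7] t 25.5333
held 0.11678319027288327
F [ 0.4 -0.5  4.1]
t 30.5083
33.65
```

View pics/duo.png

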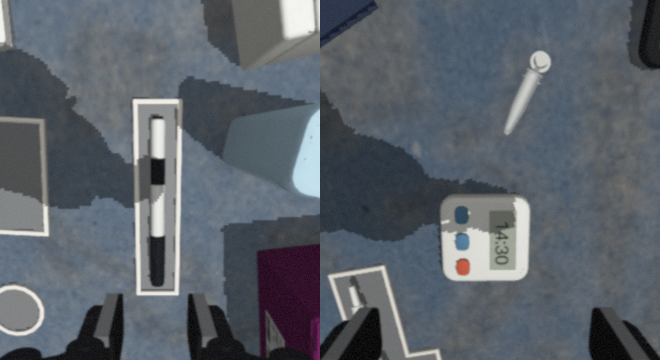

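The marker is centred and straight in its rest. The timer spans columns 271 to 359 and rows 196 to 281 in its wrist picture, parallel to the jaws.

```bash
python3 - <<'E'
from h import *
t=wpt("w_t",(315,238.5),.015)[:2]; tl=[wpt("w_t",p,.012)[:2] for p in((271.5,238),(359,238))]; print("t",t,np.linalg.norm(tl[0]-tl[1]))
c=[wpt("w_pip",p,.006)[:2] for p in((460,107),(591,110),(445,234),(564,236))];tr=np.mean(c,0)
d=c[0]+c[1]-c[2]-c[3];ry=np.arctan2(d[1],d[0]);d2=c[1]+c[3]-c[0]-c[2]
print("tr",tr,np.degrees(ry),np.degrees(np.arctan2(d2[1],d2[0])),np.linalg.norm(d)/2,np.linalg.norm(d2)/2)
print("cap rest",wpt("w_pip",(506,316),.006))
pick(t,np.radians(-15.3),.0714,1.0,eff=30,hov=.15)
tr=(tr+[.5545,-.1174])/2
place(tr,np.radians(-4),.0747,1.0,hov=.2,v=.35)
a=look("w_tr2")
arm.move_gripper(.6)
arm.movep([.558,.1765,.2],quat(0)); b=look("w_c")
print(arm.read_time())
cv2.imwrite("pics/duo2.png",np.hstack([a[:360,160:540],b[:,150:490][:360]]))
E
```

```text
t [0.54644331 0.32729092] 0.06560475585042369
tr [ 0.55463968 -0.1180145 ] 87.14646764155778 -3.879715348878172 0.09072464995880514 0.0910195368249532
cap rest [ 0.56118966 -0.23318355  0.006     ]
opening 0.7597107366692152 F [0.1 0.2 5.9] t 35.175
held 0.7677596580997657
F [1.4 0.3 5.7]
t 39.8917
42.1583
```

View pics/duo2.png

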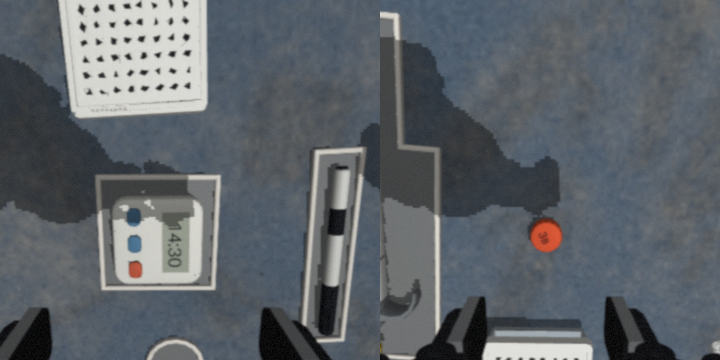

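The timer is inside its square rest, and the cap is at (315,236) with its closed top up. I'll check the timer's centring, then move the cap.

```bash
python3 - <<'E'
from h import *
W=lambda n,u,v,z: wpt(n,(u,v),z)[:2]
tc=np.mean([W("w_tr2",*p,.018) for p in((273,240),(363,240),(318,196.5),(318,283))],0)
rc=np.mean([W("w_tr2",*p,.006) for p in((256,176),(381,176),(262,290),(374,290))],0)
print("timer",tc,"rest",rc)
c=W("w_c",315,236,.014);print("cap",c)
pick(c,0,.0775,.6,eff=30,hov=.15)
place([.561,-.2336],0,.0808,.5,hov=.2,v=.35)
a=look("w_cr2")
arm.movep([.45,.4,.35],quat(0)); arm.pause(.3)
b=snapshot("top"); cv2.imwrite("pics/top1.png",b)
print(arm.read_time())
b=cv2.resize(b[165:345,165:490],None,fx=2.4,fy=2.4,interpolation=cv2.INTER_CUBIC)
cv2.imwrite("pics/fin.png",b); cv2.imwrite("pics/cr.png",a[100:360,160:480])
E
```

```text
timer [ 0.55483187 -0.11823982] rest [ 0.55508402 -0.11802432]
cap [0.5572479  0.17667268]
opening 0.25167366697255994 F [-0.8  0.3  7. ] t 43.7
held 0.2519242947187568
F [ 0.4 -0.1  4. ]
t 48.2083
51.2583
```

View pics/fin.png

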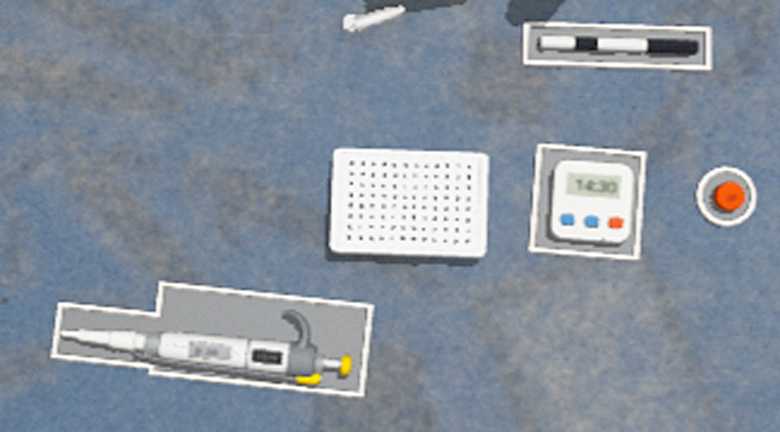

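View pics/cr.png

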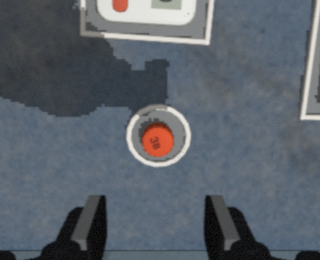

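All four sit inside their lips, lined up, and the plate is unmoved.

```bash
python3 -c "
from station import *
print(ticket.finish_job(), arm.read_time())"
```

```text
the job is handed in; nothing more can be done
the job is handed in; nothing more can be done
```

I placed the pipette, marker, timer and cap on their rests in that order and handed the job in at about 51 s of the 106 s allowed. The hand-in gave no verdict.

- **Pipette:** it first lay within about 1 mm of the lip at the plunger end, so I gripped it again and moved it 3 mm forward. It now has about 3 mm at the plunger end and 5 mm at the tip, with the tip in the narrow end.
- **Timer:** centred on its rest to within about 0.5 mm.
- **Marker and cap:** by eye, the marker is centred and straight. The cap is inside its dish, with its closed top up.
- **Well plate:** it shows no visible movement in the final top view.

No check failed. The wrist force readings, taken at each grasp and placing, were 7 N or less.

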